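# Draw the slide tray back and shut the scanner lid

### The arm

A 6-joint arm with a two-finger parallel gripper is mounted at the origin on the work surface. World frame = base frame: x ahead of the robot, y to its left, z up, the work surface at z = 0. Lengths are in m, angles in rad, forces in N, time in s.
With the tool pointing down it reaches from about 0.375 to 0.975 m from the base axis. Payload 3.8 kg.
Tool frame: the origin (TCP) lies at the very end of the fingers, on their centre line; the grasp point (between the pads) lies 19 mm behind it; z points along the fingers, y is the line along which they close (so a half turn about z gives the same grasp; the last joint's range is limited). The gripper opens to 85 mm and grips with 20 to 120 N. Pads are 22 mm wide; open, the fingers measure 114 mm over their backs; the gripper's body (76 mm by 85 mm) begins 54 mm behind the grasp point. The pads swing forward as they close: fully open they stand 13 mm farther back than shut.
Start: joints at [-1.386, 0.264, 1.604, -0, 1.274, -0.037], TCP at [0.148, -0.658, 0.231] pointing down, gripper open.
Joint ranges: [-2.63, 2.63], [-0.94, 2.18], [0.31, 2.57], [-1.31, 4.45], [0, 2.66], [-2.55, 2.55]. Speed limits (rad/s): [2.57, 2.57, 3.14, 3.14, 3.14, 3.14].

### API

Orientations are given as a rotation vector (axis times angle).
In Python, from workcell import read_state, read_camera, calibration, finish_job gives the robot as it stands.
- The arm moves only by the tool step_arm, never from a script. Its argument "commands" is a list of rows, each an object of numbers: "fingers": the gripper's target within -1 to 1 (shut at 1, half-way at 0, fully open at -1); "dx", "dy", "dz": the shift along the tool's x, y, z in m; "roll": the turn about the tool's z in degrees. In form: [{"fingers": .., "dx": .., "dy": .., "dz": .., "roll": ..}, ...]. A call has 1 to 8 rows; each row is the pose to reach, as a shift and turn from the pose commanded when the call began, along the tool's axes at that moment; what a row does not reach only later rows make up. A row lasts 1/8 s, in which the tool goes at most 62.5 mm and 10.7 degrees, less where a joint would pass 70% of its speed; a pose out of reach is approached as far as the arm can. A call with a gripper value outside its range is refused whole. The fingers move at their own pace and stop on an object; "squeeze" is the grip in N (left out, the last holds). Time passes only in rows, so rows that repeat a pose let the fingers close. It gives the time, the measured TCP pose, the force, the opening and the grip force at its end, in the units of the state.
- read_state(): the state, without advancing time (a new reading comes with each control period).
- read_camera(name): name is "side" or "top" or "wrist"; returns (picture, depth): 420x560x3 uint8, blue, green, red; 420x560 float32, m along the optical axis (not along the pixel's ray), 0 where there is no reading.
- calibration(name): a dict with "intrinsics" (3x3 intrinsics, pixels), "world_to_cam" (4x4, takes a point from world to camera coordinates). Camera axes: x right, y up, looking along -z (the intrinsics and any distortion apply to the point x, -y, -z); pixel columns grow to the right and rows downward; lengths in m; the calibration is good to about 2 mm. The wrist camera is an equidistant fisheye: a pixel r from the principal point sees the ray r / f radians off the axis. A picture is of the moment at which its call begins: read the wrist's pose just before it. calibration takes no time and is no camera call; for the wrist camera it gives the pose at the moment of the call.
- finish_job(): hands the job in; it is judged then, once.
The state is a dict: "time": time; "q": joint angles; "joint_vel": joint speeds; "joint_torque": joint torques, N m; "tool_pos": TCP position; "tcp_rot": TCP orientation; "wrist_force": force on the tool from outside, world axes, zero at the start; "torque": the same for the moment, N m; "width": opening from 0.0 (shut) to 1.0 (fully open); "grip_force": force on a finger pad.
Only numpy, scipy, OpenCV 4.12 (cv2) and the standard library are available. Lean on these libraries where they do the work, as an engineer would, in place of code of your own. Each camera call takes 0.05 s, during which the arm holds its last target. There are 200 camera calls.

### The job

The flat slide tray has been pushed too far into the slide scanner, under its cover plate. Press gently on top of the tray and drag it back out until it is fully home against the front stop of the loading bay, with the lid still open; then lower the lid gently until it is fully closed over the tray. Do not press hard on the tray (it carries glass slides) and leave the other things on the bench where they are.

Things in the scene. Friction and masses are not known exactly. Their poses are not given: they have to be found in the camera images.
- scanner: Bench-top slide scanner, off-white, 345 mm long (x), 150 mm wide (y), fixed. Origin on the bench straight below the lid's hinge line; +x points from the loading bay to the rear, z up. Loading bay: open channel at x -130 to 0, floor 30 mm above the bench, 83 mm wide, between flat side rails 38 mm high reaching out to y = +-75. Optics housing at x 115 to 200, 78 mm high
- stop (a point): Front stop of the loading bay: middle of the top edge of its inner face (scanner x = -130 mm, 38 mm above the bench). The stop is a cross bar, 18 mm wide along x. The tray is home when its front edge butts on this face
- cover_edge (a point): Middle of the front edge of the cover plate, on its top (scanner x = 6 mm, 44 mm above the bench). Behind it, to x = 118 mm, the channel goes on as a closed tunnel below this flat plate
- tray_top (a point): Centre of the top of the slide tray: loose flat aluminium plate, 110 (scanner x) x 80 (y) x 6 mm, 0.2 to 0.4 kg, three glass slides let in flush. Lies on the channel floor, top 36 mm above the bench; 1.5 mm play each side. At the start its front 65 to 90 mm are in the open; home this point is at scanner x = -75 mm. A fingertip pressing about 15 N drags it, a light touch slips; touch down slowly, over 45 N cracks the slides
- lid (a joint): Lid angle: 0 = closed and level, 1.57 = upright, at the start 1.95 to 2.2 (leaning back over the cover plate). A plain off-white plate, 150 mm long, 146 mm wide, 5 mm thick, no handle. It stays at any angle (hinge friction 0.14 N m: 1 to 3 N near its free edge move it). Closed, its top is 45.5 mm above the bench. Swinging shut faster than 3 rad/s is too rough
- lid_hinge (a point): Middle of the lid's hinge line (along scanner y), at scanner x = 0, 40.5 mm above the bench, in the plane of the lid's underside. A 7 mm deep rib under the lid, 8 to 14 mm from the hinge line, drops in behind the tray if the tray is home and strikes it if not
- lid_edge (a point): Middle of the lid's free edge, 151 mm from the hinge line, half-way through its thickness; the lid's own axes: at lid angle 0 those of the scanner
- marker: Bystander: black marker pen lying on the bench to the scanner's left (+y) side, 123 mm long, 13 mm thick; origin under its middle
- dishes: Bystander: stack of three clear dishes, 90 mm across, 43 mm high, to the scanner's right (-y); origin at the centre of its underside
- jar: Bystander: small closed jar, 44 mm across, 55 mm high, right of the loading bay; origin at the centre of its underside
- dropper: Bystander: small amber bottle, 36 mm across, 70 mm high, to the scanner's left; origin at the centre of its underside
- mouse: Bystander: black rounded mouse, 62 mm across, 34 mm high, on the right of the bench; origin at the centre of its underside
- slidebox: Bystander: grey box standing on edge, 85 x 30 x 75 mm high, on the left of the bench; origin at the centre of its underside
- tape: Bystander: roll of tape lying flat, 70 mm across, 19 mm high, front left; origin at the centre of its underside
Mind the look-alikes: they are no part of the job. Of the things shaped like the part that bears tray_top, the aluminium one is meant.

How it is judged:
By the outcome, as a careful person would: the job done as asked, in the order asked, and still so for the second after the job is handed in, with the robot touching nothing.
It also fails if it takes over 67 s, if anything falls off the work surface, if the arm or the gripper's body presses on something with over 40 N, if the wrist force passes 120 N, or if a joint passes its speed limit or range.

## Working session

There is one attempt and no reset: what is moved stays moved. The work goes in short steps, Python scripts to look and compute and a tool call to move; the robot and the scene stay as the last step left them, time stands still between calls to the robot, and variables do not carry over. Pictures are saved under pics/ and viewed, at most 10 in all, crops included, and the job is handed in when it is done.

Besides the shell and the picture viewer there is one more tool, called after "Call:" by a JSON object that holds its "name" and its "arguments", one argument or row to a line. step_arm: Moves the arm, as the interface text tells. Its arguments: {"type":"object","properties":{"commands":{"type":"array","items":{"type":"object","properties":{"fingers":{"type":"number"},"dx":{"type":"number"},"dy":{"type":"number"},"dz":{"type":"number"},"roll":{"type":"number"}}}},"squeeze":{"type":"number"}},"required":["commands"]}

```bash
mkdir -p pics; ls; python3 - <<'E'
from workcell import *
import cv2,numpy as np
for n in("top","side"):
    im,d=read_camera(n); cv2.imwrite(f"pics/{n}0.png",im); np.save(f"{n}0.npy",d); c=calibration(n); print(n,c)
s=read_state(); print(s)
E
```

```text
pics
top {'intrinsics': array([[455.59638413,   0.        , 275.91944547],
       [  0.        , 455.59638413, 216.36379006],
       [  0.        ,   0.        ,   1.        ]]), 'world_to_cam': array([[-2.00770695e-04, -9.99873878e-01,  1.58804447e-02,
        -2.56802615e-02],
       [ 9.87248153e-01,  2.32980201e-03,  1.59171781e-01,
        -4.85374539e-01],
       [-1.59188704e-01,  1.57098968e-02,  9.87123172e-01,
        -1.41030858e+00],
       [ 0.00000000e+00,  0.00000000e+00,  0.00000000e+00,
         1.00000000e+00]])}
side {'intrinsics': array([[432.7174535 ,   0.        , 272.62742137],
       [  0.        , 432.7174535 , 208.41851777],
       [  0.        ,   0.        ,   1.        ]]), 'world_to_cam': array([[-9.31194220e-01, -3.64522376e-01, -8.72645389e-04,
         4.40001744e-01],
       [ 2.68288404e-01, -6.86975508e-01,  6.75341383e-01,
        -1.63801148e-01],
       [-2.46776532e-01,  6.28639872e-01,  7.37504749e-01,
        -1.09049524e+00],
       [ 0.00000000e+00,  0.00000000e+00,  0.00000000e+00,
         1.00000000e+00]])}
{'time': 0.1, 'q': array([-1.38590317e+00,  2.64727069e-01,  1.60522335e+00,  2.71299356e-05,
        1.27368761e+00, -3.69525339e-02]), 'joint_vel': array([-0.00121574, -0.00357534, -0.00250306,  0.000803  ,  0.00021551,
       -0.00036189]), 'joint_torque': array([ 3.93800310e-04, -5.16708505e+01, -3.68589199e+01, -8.97427753e-05,
        6.27132424e-03,  2.66732599e-06]), 'tool_pos': array([ 0.14837375, -0.65782658,  0.23006093]), 'tcp_rot': array([-3.12025781e+00, -3.47521803e-01,  1.96687201e-04]), 'wrist_force': array([-0.19823562,  0.01400024, -0.14342813]), 'torque': array([ 0.00641344, -0.05399274,  0.00881693]), 'grip_force': 0.0, 'width': 1.0024344851708826}
```

View pics/top0.png

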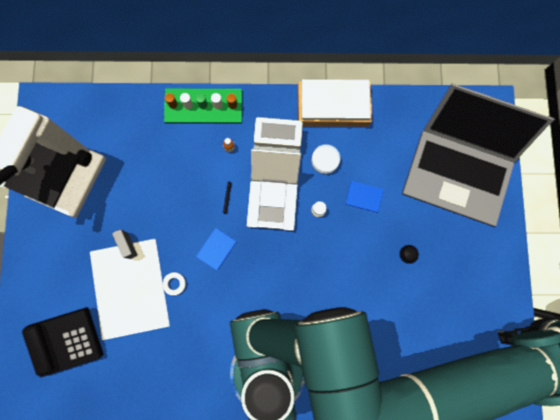

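View pics/side0.png

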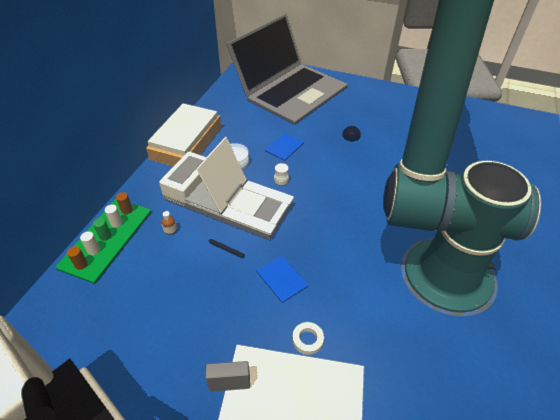

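The top view shows the scanner at about (275,175), bay towards the robot (tray about (271,200)), lid leaning back at (276,165), marker (227,197), jar (319,209), dishes (326,159), dropper (229,145). Candidates for the tray: the plate in the bay at (271,200), blue plates at (364,196) and (216,248). I choose the aluminium one in the bay and check it in a crop.

```bash
cat > h.py <<'E'
import numpy as np,cv2
from workcell import *
def cloud(d,c):
    K=c["intrinsics"];T=c["world_to_cam"];v,u=np.mgrid[:d.shape[0],:d.shape[1]]
    p=np.stack([(u-K[0,2])/K[0,0]*d,-(v-K[1,2])/K[1,1]*d,-d],-1)
    return (p-T[:3,3])@T[:3,:3]
def proj(P,c):
    q=np.atleast_2d(P)@c["world_to_cam"][:3,:3].T+c["world_to_cam"][:3,3]
    K=c["intrinsics"];return np.c_[K[0,2]-K[0,0]*q[:,0]/q[:,2],K[1,2]+K[1,1]*q[:,1]/q[:,2]]
E
python3 - <<'E'
from h import *
a=cv2.imread("pics/top0.png")[105:240,215:345];b=cv2.imread("pics/side0.png")[125:245,150:310]
a=cv2.resize(a,None,fx=4.0,fy=4.0,interpolation=2);b=cv2.resize(b,None,fx=1.7,fy=1.7,interpolation=2)
o=np.zeros((540,800,3),np.uint8);o[:540,:520]=a;o[:204,525:797]=b;cv2.imwrite("pics/crop0.png",o)
c=calibration("top");P=cloud(np.load("top0.npy"),c)
for u in(260,272,285):
    print(u,[(v,*np.round(P[v,u]*1000).astype(int)) for v in range(116,234,4)])
for v in(126,190,205,222): print(v,[(u,*np.round(P[v,u]*1000).astype(int)) for u in range(240,308,4)])
E
```

```text
260 [(116, np.int64(835), np.int64(28), np.int64(2)), (120, np.int64(793), np.int64(26), np.int64(75)), (124, np.int64(778), np.int64(26), np.int64(77)), (128, np.int64(765), np.int64(26), np.int64(78)), (132, np.int64(750), np.int64(26), np.int64(81)), (136, np.int64(737), np.int64(26), np.int64(81)), (140, np.int64(725), np.int64(26), np.int64(78)), (144, np.int64(718), np.int64(26), np.int64(59)), (148, np.int64(711), np.int64(27), np.int64(38)), (152, np.int64(655), np.int64(24), np.int64(175)), (156, np.int64(648), np.int64(24), np.int64(159)), (160, np.int64(641), np.int64(24), np.int64(140)), (164, np.int64(634), np.int64(25), np.int64(122)), (168, np.int64(626), np.int64(25), np.int64(104)), (172, np.int64(619), np.int64(25), np.int64(81)), (176, np.int64(611), np.int64(26), np.int64(61)), (180, np.int64(603), np.int64(26), np.int64(41)), (184, np.int64(591), np.int64(26), np.int64(37)), (188, np.int64(579), np.int64(26), np.int64(31)), (192, np.int64(566), np.int64(26), np.int64(33)), (196, np.int64(552), np.int64(26), np.int64(36)), (200, np.int64(539), np.int64(26), np.int
[... 6235 characters left out ...]
p.int64(468), np.int64(51), np.int64(33)), (256, np.int64(468), np.int64(38), np.int64(31)), (260, np.int64(467), np.int64(25), np.int64(40)), (264, np.int64(468), np.int64(13), np.int64(34)), (268, np.int64(468), np.int64(0), np.int64(35)), (272, np.int64(467), np.int64(-13), np.int64(43)), (276, np.int64(468), np.int64(-26), np.int64(32)), (280, np.int64(468), np.int64(-38), np.int64(32)), (284, np.int64(469), np.int64(-51), np.int64(31)), (288, np.int64(468), np.int64(-64), np.int64(35)), (292, np.int64(468), np.int64(-76), np.int64(37)), (296, np.int64(474), np.int64(-92), np.int64(-7)), (300, np.int64(473), np.int64(-104), np.int64(1)), (304, np.int64(473), np.int64(-117), np.int64(1))]
```

View pics/crop0.png

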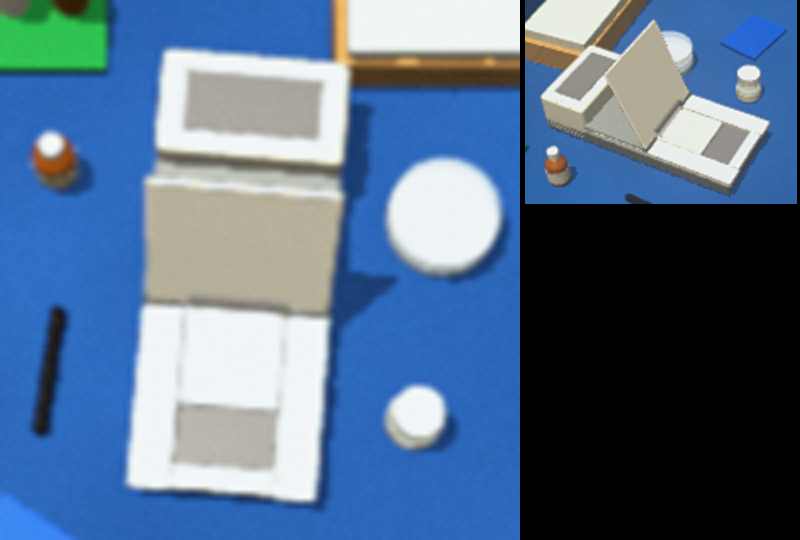

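The crop confirms it: a light metal plate between the rails in the bay, its front edge at crop (178..279, 405), grey channel floor in front of it, stop bar at crop rows 462–490. Now I'll fit the scanner's pose from its corners.

```bash
cat > fit.py <<'E'
from h import *
from scipy.optimize import least_squares
c=calibration("top")
f=lambda u,v:(215+(u+.5)/4-.5,105+(v+.5)/4-.5)
pts=[((-148,75,38),f(128,487)),((-148,-75,38),f(317,501)),((200,75,78),f(163,50)),((200,-75,78),f(349,66)),
((-130,41.5,38),f(172,462)),((-130,-41.5,38),f(275,469)),((115,75,78),f(156,152)),((115,-75,78),f(344,165))]
L=np.array([p[0] for p in pts])/1e3;uv=np.array([p[1] for p in pts])
def W(p,L):
    s,k=np.sin(p[2]),np.cos(p[2]);return np.c_[p[0]+k*L[:,0]-s*L[:,1],p[1]+s*L[:,0]+k*L[:,1],L[:,2]]
r=least_squares(lambda p:(proj(W(p,L),c)-uv).ravel(),[.595,-.015,0],loss="soft_l1")
print(r.x,np.degrees(r.x[2]));print((proj(W(r.x,L),c)-uv).round(1).tolist())
p=r.x
def inv(u,v,z):
    K=c["intrinsics"];T=c["world_to_cam"];d=np.array([(u-K[0,2])/K[0,0],-(v-K[1,2])/K[1,1],-1])@T[:3,:3];o=-T[:3,3]@T[:3,:3]
    w=o+d*(z-o[2])/d[2];e=w-[p[0],p[1],0];s,k=np.sin(p[2]),np.cos(p[2]);return w.round(4),np.round([k*e[0]+s*e[1],-s*e[0]+k*e[1],z],4)
for q in((178,403),(279,408)): print("tray front",*inv(*f(*q),.036))
# lid: plane fit of cloud points in scanner frame
P=cloud(np.load("top0.npy"),c)[153:176,257:293].reshape(-1,3);e=P-[p[0],p[1],0];s,k=np.sin(p[2]),np.cos(p[2])
x=k*e[:,0]+s*e[:,1];a=np.polyfit(P[:,2]-.0405,x,1);print("lid ang",np.pi/2+np.arctan(a[0]),a[1])
for q in((147,178),(342,196)):
  for z in(.17,.175,.18): print("lid edge",*inv(*f(*q),z))
print("jar",*inv(319,209,.055),"dropper",*inv(228,141,.07), "dish",*inv(326,158,.043))
E
python3 fit.py
```

```text
[ 0.59665044 -0.01850819 -0.0774027 ] -4.434848053298879
[[-0.0, -0.5], [-0.1, -0.3], [0.1, -0.2], [0.3, -0.5], [0.0, 1.0], [0.3, 1.3], [-0.4, -0.3], [-0.3, 0.2]]
tray front [0.5214 0.0285 0.036 ] [-0.0787  0.0411  0.036 ]
tray front [ 0.5175 -0.0523  0.036 ] [-0.0763 -0.0398  0.036 ]
lid ang 1.3775443767725009 0.052101655184276445
lid edge [0.6656 0.0495 0.17  ] [0.0635 0.0731 0.17  ]
lid edge [0.664  0.0493 0.175 ] [0.0619 0.0728 0.175 ]
lid edge [0.6624 0.0491 0.18  ] [0.0603 0.0725 0.18  ]
lid edge [ 0.6525 -0.0947  0.17  ] [ 0.0615 -0.0717  0.17  ]
lid edge [ 0.6509 -0.0944  0.175 ] [ 0.06   -0.0714  0.175 ]
lid edge [ 0.6494 -0.094   0.18  ] [ 0.0584 -0.0712  0.18  ]
jar [ 0.5067 -0.161   0.055 ] [-0.0786 -0.149   0.055 ] dropper [0.7237 0.1283 0.07  ] [0.1154 0.1562 0.07  ] dish [ 0.677  -0.1877  0.043 ] [ 0.0932 -0.1625  0.043 ]
```

```bash
cat > go.py <<'E'
import sys,numpy as np
from workcell import read_state
from scipy.spatial.transform import Rotation as R
S=np.array([.5967,-.0185,0]);Y=-.0774
s=read_state();r=R.from_rotvec(s["tcp_rot"]).as_matrix();Rz=R.from_euler("z",Y).as_matrix()
print("t",round(s["time"],2),"scanner tcp mm",((s["tool_pos"]-S)@Rz*1e3).round(1),"yaw err deg",np.degrees(np.arctan2(r[1,0],r[0,0])-Y).round(2),"tilt",r[:,2].round(4),"F",s["wrist_force"].round(1),"w",round(s["width"],2))
if len(sys.argv)>3:
    t=S+Rz@(np.array(list(map(float,sys.argv[1:4])))/1e3);print("world",t.round(4),"d tool mm",((t-s["tool_pos"])@r*1e3).round(1))
E
python3 go.py -50 0 110
```

```text
t 0.1 scanner tcp mm [-397.5 -672.1  230.1] yaw err deg 17.15 tilt [-4.e-04  2.e-03 -1.e+00] F [-0.2  0.  -0.1] w 1.0
world [ 0.5468 -0.0146  0.11  ] d tool mm [ 530.2 -539.5  121.2]
```

Call:
{"name": "step_arm", "arguments": {
  "commands": [
    {"fingers": 1, "dx": 0.53, "dy": -0.54, "dz": 0, "roll": 17.15},
    {"fingers": 1, "dx": 0.53, "dy": -0.54, "dz": 0, "roll": 17.15},
    {"fingers": 1, "dx": 0.53, "dy": -0.54, "dz": 0, "roll": 17.15},
    {"fingers": 1, "dx": 0.53, "dy": -0.54, "dz": 0, "roll": 17.15},
    {"fingers": 1, "dx": 0.53, "dy": -0.54, "dz": 0, "roll": 17.15},
    {"fingers": 1, "dx": 0.53, "dy": -0.54, "dz": 0, "roll": 17.15},
    {"fingers": 1, "dx": 0.53, "dy": -0.54, "dz": 0, "roll": 17.15},
    {"fingers": 1, "dx": 0.53, "dy": -0.54, "dz": 0, "roll": 17.15}
  ],
  "squeeze": 30
}}

```text
time: 1.1
tool_pos: [0.4121, -0.2314, 0.2311]
tcp_rot: [3.139, -0.122, 0.0]
wrist_force: [0.8, -0.3, -0.4]
width: -0.002
grip_force: 0.0
```

```bash
python3 go.py -50 0 110
```

```text
t 1.1 scanner tcp mm [-167.6 -226.5  231.1] yaw err deg -0.03 tilt [ 1.e-04 -0.e+00 -1.e+00] F [ 0.8 -0.3 -0.4] w -0.0
world [ 0.5468 -0.0146  0.11  ] d tool mm [ 117.4 -226.6  121.1]
```

Call:
{"name": "step_arm", "arguments": {
  "commands": [
    {"fingers": 1, "dx": 0.118, "dy": -0.226, "dz": 0.04},
    {"fingers": 1, "dx": 0.118, "dy": -0.226, "dz": 0.04},
    {"fingers": 1, "dx": 0.118, "dy": -0.226, "dz": 0.06},
    {"fingers": 1, "dx": 0.118, "dy": -0.226, "dz": 0.12},
    {"fingers": 1, "dx": 0.118, "dy": -0.226, "dz": 0.12},
    {"fingers": 1, "dx": 0.118, "dy": -0.226, "dz": 0.16},
    {"fingers": 1, "dx": 0.118, "dy": -0.226, "dz": 0.16},
    {"fingers": 1, "dx": 0.118, "dy": -0.226, "dz": 0.16}
  ]
}}

```text
invalid input
```

```bash
python3 go.py -50 0 40; python3 - <<'E'
from h import *
im,d=read_camera("side"); c=calibration("side");u=proj([.547,-.0146,.06],c)[0].astype(int)
cr=im[u[1]-70:u[1]+60,u[0]-80:u[0]+80];cv2.imwrite("pics/s1.png",cv2.resize(cr,None,fx=4,fy=4,interpolation=2));print(u)
E
```

```text
t 1.1 scanner tcp mm [-167.6 -226.5  231.1] yaw err deg -0.03 tilt [ 1.e-04 -0.e+00 -1.e+00] F [ 0.8 -0.3 -0.4] w -0.0
world [ 0.5468 -0.0146  0.04  ] d tool mm [ 117.4 -226.6  191.1]
[249 196]
```

View pics/s1.png

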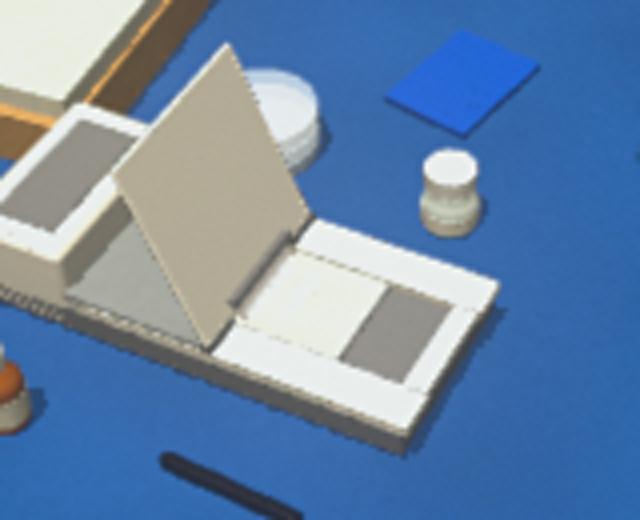

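The move was refused, probably because a row needs every field. The picture shows the tray in the bay (front edge about (365,320)), the rib under the lid at (260,270), and the bay free.

Call:
{"name": "step_arm", "arguments": {
  "commands": [
    {"fingers": 1, "dx": 0.118, "dy": -0.226, "dz": 0.04, "roll": 0},
    {"fingers": 1, "dx": 0.118, "dy": -0.226, "dz": 0.04, "roll": 0},
    {"fingers": 1, "dx": 0.118, "dy": -0.226, "dz": 0.06, "roll": 0},
    {"fingers": 1, "dx": 0.118, "dy": -0.226, "dz": 0.12, "roll": 0},
    {"fingers": 1, "dx": 0.118, "dy": -0.226, "dz": 0.12, "roll": 0},
    {"fingers": 1, "dx": 0.118, "dy": -0.226, "dz": 0.16, "roll": 0},
    {"fingers": 1, "dx": 0.118, "dy": -0.226, "dz": 0.18, "roll": 0},
    {"fingers": 1, "dx": 0.118, "dy": -0.226, "dz": 0.18, "roll": 0}
  ]
}}

```text
time: 2.15
tool_pos: [0.5443, -0.017, 0.0487]
tcp_rot: [-3.139, 0.121, 0.009]
wrist_force: [1.2, 0.1, 0.1]
width: -0.0
grip_force: 0.0
```

```bash
python3 go.py -50 0 36
```

```text
t 2.15 scanner tcp mm [-52.3  -2.6  48.7] yaw err deg 0.0 tilt [-5.7e-03  4.0e-04 -1.0e+00] F [1.2 0.1 0.1] w -0.0
world [ 0.5468 -0.0146  0.036 ] d tool mm [ 2.4 -2.6 12.7]
```

Call:
{"name": "step_arm", "arguments": {
  "commands": [
    {"fingers": 1, "dx": 0, "dy": 0, "dz": 0.002, "roll": 0},
    {"fingers": 1, "dx": 0, "dy": 0, "dz": 0.004, "roll": 0},
    {"fingers": 1, "dx": 0, "dy": 0, "dz": 0.006, "roll": 0},
    {"fingers": 1, "dx": 0, "dy": 0, "dz": 0.008, "roll": 0},
    {"fingers": 1, "dx": 0, "dy": 0, "dz": 0.01, "roll": 0},
    {"fingers": 1, "dx": 0, "dy": 0, "dz": 0.011, "roll": 0},
    {"fingers": 1, "dx": 0, "dy": 0, "dz": 0.012, "roll": 0},
    {"fingers": 1, "dx": 0, "dy": 0, "dz": 0.012, "roll": 0}
  ]
}}

```text
time: 3.15
tool_pos: [0.5467, -0.0171, 0.0392]
tcp_rot: [-3.139, 0.122, 0.0]
wrist_force: [-0.5, 0.2, -0.7]
width: -0.0
grip_force: 0.0
```

```bash
python3 go.py -50 0 36
```

```text
t 3.15 scanner tcp mm [-49.9  -2.5  39.2] yaw err deg -0.01 tilt [-2.e-04  0.e+00 -1.e+00] F [-0.5  0.2 -0.7] w -0.0
world [ 0.5468 -0.0146  0.036 ] d tool mm [-0.1 -2.5  3.2]
```

Commanded height is about 39 mm; I go on in half-millimetre steps.

Call:
{"name": "step_arm", "arguments": {
  "commands": [
    {"fingers": 1, "dx": 0, "dy": 0, "dz": 0.001, "roll": 0},
    {"fingers": 1, "dx": 0, "dy": 0, "dz": 0.0015, "roll": 0},
    {"fingers": 1, "dx": 0, "dy": 0, "dz": 0.002, "roll": 0},
    {"fingers": 1, "dx": 0, "dy": 0, "dz": 0.0025, "roll": 0},
    {"fingers": 1, "dx": 0, "dy": 0, "dz": 0.003, "roll": 0},
    {"fingers": 1, "dx": 0, "dy": 0, "dz": 0.003, "roll": 0}
  ]
}}

```text
time: 3.9
tool_pos: [0.5467, -0.0171, 0.0362]
tcp_rot: [3.139, -0.122, -0.0]
wrist_force: [-0.3, 0.5, 0.3]
width: -0.001
grip_force: 0.0
```

Call:
{"name": "step_arm", "arguments": {
  "commands": [
    {"fingers": 1, "dx": 0, "dy": 0, "dz": 0.0004, "roll": 0},
    {"fingers": 1, "dx": 0, "dy": 0, "dz": 0.0004, "roll": 0}
  ]
}}

```text
time: 4.15
tool_pos: [0.5469, -0.0171, 0.0361]
tcp_rot: [-3.139, 0.122, -0.0]
wrist_force: [-0.5, -0.1, 2.3]
width: -0.0
grip_force: 0.9
```

Call:
{"name": "step_arm", "arguments": {
  "commands": [
    {"fingers": 1, "dx": 0, "dy": 0, "dz": 0.0003, "roll": 0},
    {"fingers": 1, "dx": 0, "dy": 0, "dz": 0.0005, "roll": 0},
    {"fingers": 1, "dx": 0, "dy": 0, "dz": 0.0005, "roll": 0}
  ]
}}

```text
time: 4.53
tool_pos: [0.5469, -0.0172, 0.0361]
tcp_rot: [3.139, -0.122, 0.0]
wrist_force: [-2.7, 0.7, 5.7]
width: 0.004
grip_force: 2.9
```

Call:
{"name": "step_arm", "arguments": {
  "commands": [
    {"fingers": 1, "dx": 0, "dy": 0, "dz": 0.0003, "roll": 0},
    {"fingers": 1, "dx": 0, "dy": 0, "dz": 0.0003, "roll": 0}
  ]
}}

```text
time: 4.78
tool_pos: [0.5471, -0.0172, 0.0361]
tcp_rot: [3.139, -0.122, 0.001]
wrist_force: [-2.1, -0.4, 6.7]
width: 0.0
grip_force: 3.7
```

Call:
{"name": "step_arm", "arguments": {
  "commands": [
    {"fingers": 1, "dx": 0, "dy": 0, "dz": 0.0004, "roll": 0},
    {"fingers": 1, "dx": 0, "dy": 0, "dz": 0.0008, "roll": 0},
    {"fingers": 1, "dx": 0, "dy": 0, "dz": 0.0012, "roll": 0},
    {"fingers": 1, "dx": 0, "dy": 0, "dz": 0.0012, "roll": 0}
  ]
}}

```text
time: 5.28
tool_pos: [0.5477, -0.0172, 0.036]
tcp_rot: [3.139, -0.122, 0.002]
wrist_force: [-4.6, 0.9, 14.4]
width: -0.0
grip_force: 6.8
```

Call:
{"name": "step_arm", "arguments": {
  "commands": [
    {"fingers": 1, "dx": -0.001, "dy": 0, "dz": 0, "roll": 0},
    {"fingers": 1, "dx": -0.003, "dy": 0, "dz": 0, "roll": 0},
    {"fingers": 1, "dx": -0.005, "dy": 0, "dz": 0, "roll": 0},
    {"fingers": 1, "dx": -0.007, "dy": 0, "dz": 0, "roll": 0}
  ]
}}

```text
time: 5.78
tool_pos: [0.5432, -0.0169, 0.0361]
tcp_rot: [3.139, -0.122, 0.011]
wrist_force: [3.1, 0.5, 6.2]
width: -0.001
grip_force: 3.1
```

```bash
python3 go.py; cat > look.py <<'E'
from h import *
import sys
im,d=read_camera("side"); c=calibration("side");u=proj([.547,-.0146,.06],c)[0].astype(int)
cv2.imwrite(sys.argv[1],cv2.resize(im[u[1]-70:u[1]+60,u[0]-80:u[0]+80],None,fx=4,fy=4,interpolation=2))
E
python3 look.py pics/s2.png
```

```text
t 5.78 scanner tcp mm [-53.5  -2.5  36.1] yaw err deg -0.01 tilt [ 6.9e-03 -5.0e-04 -1.0e+00] F [3.1 0.5 6.2] w -0.0
```

View pics/s2.png

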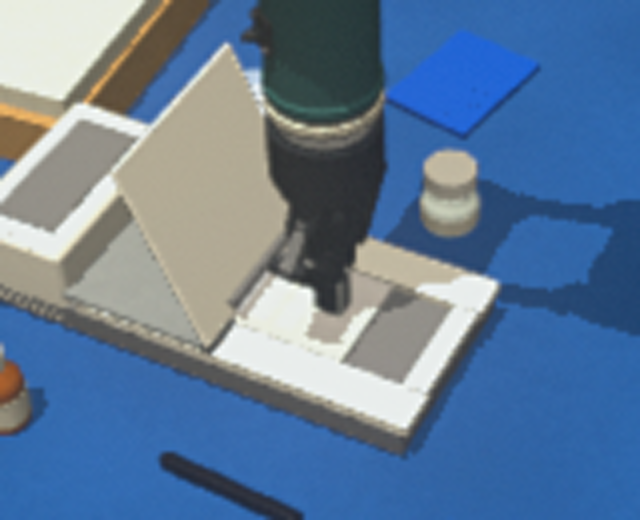

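The finger is on the tray at (335,300), but the normal force fell to 6 N as the arm started moving, so the tray probably slipped. I'll press more and drag slowly.

Call:
{"name": "step_arm", "arguments": {
  "commands": [
    {"fingers": 1, "dx": 0, "dy": 0, "dz": 0.0008, "roll": 0},
    {"fingers": 1, "dx": 0, "dy": 0, "dz": 0.0014, "roll": 0},
    {"fingers": 1, "dx": 0, "dy": 0, "dz": 0.0014, "roll": 0}
  ]
}}

```text
time: 6.2
tool_pos: [0.543, -0.0168, 0.036]
tcp_rot: [3.139, -0.122, 0.009]
wrist_force: [-2.4, -0.2, 16.7]
width: 0.003
grip_force: 8.4
```

Call:
{"name": "step_arm", "arguments": {
  "commands": [
    {"fingers": 1, "dx": -0.0015, "dy": 0, "dz": 0.0003, "roll": 0},
    {"fingers": 1, "dx": -0.003, "dy": 0, "dz": 0.0003, "roll": 0},
    {"fingers": 1, "dx": -0.0045, "dy": 0, "dz": 0.0003, "roll": 0},
    {"fingers": 1, "dx": -0.006, "dy": 0, "dz": 0.0003, "roll": 0}
  ]
}}

```text
time: 6.7
tool_pos: [0.5396, -0.0166, 0.036]
tcp_rot: [3.139, -0.122, 0.018]
wrist_force: [3.1, -1.1, 10.1]
width: -0.004
grip_force: 5.5
```

Call:
{"name": "step_arm", "arguments": {
  "commands": [
    {"fingers": 1, "dx": 0, "dy": 0, "dz": 0.0008, "roll": 0},
    {"fingers": 1, "dx": -0.002, "dy": 0, "dz": 0.0012, "roll": 0},
    {"fingers": 1, "dx": -0.004, "dy": 0, "dz": 0.0012, "roll": 0},
    {"fingers": 1, "dx": -0.006, "dy": 0, "dz": 0.0012, "roll": 0},
    {"fingers": 1, "dx": -0.008, "dy": 0, "dz": 0.0012, "roll": 0}
  ]
}}

```text
time: 7.32
tool_pos: [0.5334, -0.0161, 0.036]
tcp_rot: [3.139, -0.122, 0.023]
wrist_force: [5.0, -0.2, 15.1]
width: 0.002
grip_force: 7.3
```

```bash
python3 go.py; python3 look.py pics/s3.png
```

```text
t 7.33 scanner tcp mm [-63.3  -2.5  36. ] yaw err deg -0.01 tilt [ 0.0149 -0.0011 -0.9999] F [ 5.  -0.2 15.1] w 0.0
```

View pics/s3.png

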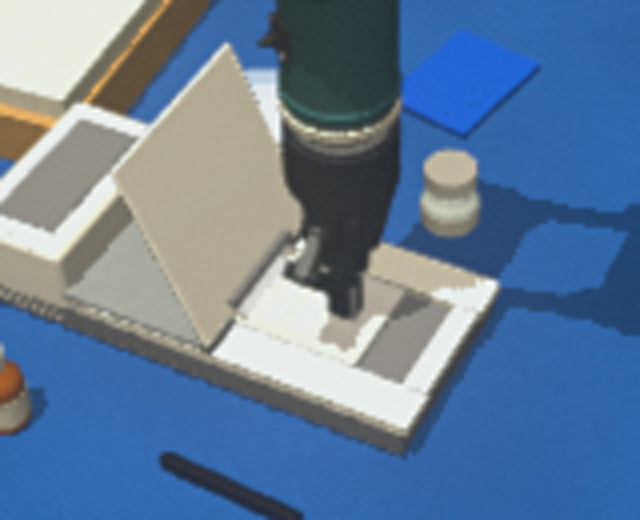

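The tray's near front corner has moved from (343,357) to (362,364): it follows at about 15 N. Carrying on.

Call:
{"name": "step_arm", "arguments": {
  "commands": [
    {"fingers": 1, "dx": -0.002, "dy": 0, "dz": 0.0003, "roll": 0},
    {"fingers": 1, "dx": -0.004, "dy": 0, "dz": 0.0005, "roll": 0},
    {"fingers": 1, "dx": -0.006, "dy": 0, "dz": 0.0006, "roll": 0},
    {"fingers": 1, "dx": -0.008, "dy": 0, "dz": 0.0007, "roll": 0},
    {"fingers": 1, "dx": -0.01, "dy": 0, "dz": 0.0008, "roll": 0},
    {"fingers": 1, "dx": -0.012, "dy": 0, "dz": 0.0009, "roll": 0}
  ]
}}

```text
time: 8.12
tool_pos: [0.5228, -0.0153, 0.036]
tcp_rot: [3.138, -0.122, 0.028]
wrist_force: [5.1, -0.1, 17.9]
width: -0.001
grip_force: 8.8
```

Call:
{"name": "step_arm", "arguments": {
  "commands": [
    {"fingers": 1, "dx": -0.002, "dy": 0, "dz": 0.0002, "roll": 0},
    {"fingers": 1, "dx": -0.004, "dy": 0, "dz": 0.0002, "roll": 0},
    {"fingers": 1, "dx": -0.006, "dy": 0, "dz": 0.0002, "roll": 0},
    {"fingers": 1, "dx": -0.008, "dy": 0, "dz": 0.0002, "roll": 0},
    {"fingers": 1, "dx": -0.01, "dy": 0, "dz": 0.0002, "roll": 0},
    {"fingers": 1, "dx": -0.012, "dy": 0, "dz": 0.0002, "roll": 0}
  ]
}}

```text
time: 8.88
tool_pos: [0.5112, -0.0144, 0.036]
tcp_rot: [3.138, -0.122, 0.029]
wrist_force: [5.8, -0.4, 18.1]
width: 0.002
grip_force: 9.1
```

```bash
python3 go.py; python3 look.py pics/s4.png
```

```text
t 8.88 scanner tcp mm [-85.5  -2.5  36. ] yaw err deg -0.01 tilt [ 0.0182 -0.0014 -0.9998] F [ 5.8 -0.4 18.1] w 0.0
```

View pics/s4.png

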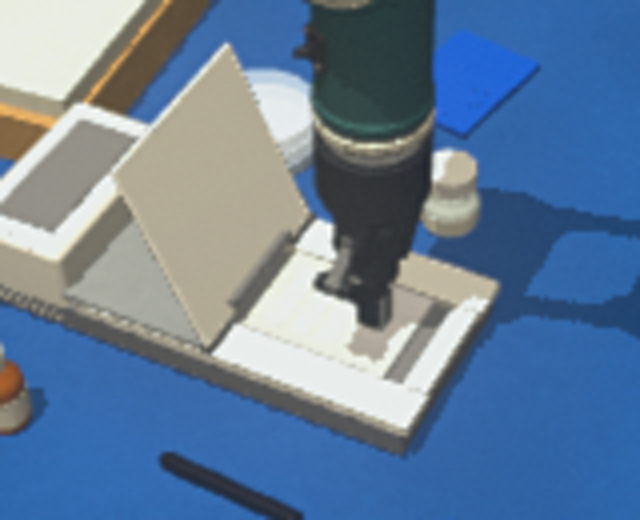

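The tray follows well; the floor gap in front (about (410,350)) is down to around 20 mm. Go on until the drag force jumps.

Call:
{"name": "step_arm", "arguments": {
  "commands": [
    {"fingers": 1, "dx": -0.002, "dy": 0, "dz": 0, "roll": 0},
    {"fingers": 1, "dx": -0.004, "dy": 0, "dz": 0, "roll": 0},
    {"fingers": 1, "dx": -0.006, "dy": 0, "dz": 0, "roll": 0},
    {"fingers": 1, "dx": -0.008, "dy": 0, "dz": 0, "roll": 0},
    {"fingers": 1, "dx": -0.01, "dy": 0, "dz": 0, "roll": 0},
    {"fingers": 1, "dx": -0.012, "dy": 0, "dz": 0, "roll": 0},
    {"fingers": 1, "dx": -0.014, "dy": 0, "dz": 0, "roll": 0}
  ]
}}

```text
time: 9.8
tool_pos: [0.4974, -0.0133, 0.036]
tcp_rot: [3.138, -0.122, 0.029]
wrist_force: [6.5, -0.8, 17.7]
width: 0.001
grip_force: 9.3
```

Call:
{"name": "step_arm", "arguments": {
  "commands": [
    {"fingers": 1, "dx": -0.0015, "dy": 0, "dz": 0, "roll": 0},
    {"fingers": 1, "dx": -0.003, "dy": 0, "dz": 0, "roll": 0},
    {"fingers": 1, "dx": -0.0045, "dy": 0, "dz": 0, "roll": 0}
  ]
}}

```text
time: 10.18
tool_pos: [0.4935, -0.013, 0.036]
tcp_rot: [3.138, -0.122, 0.031]
wrist_force: [7.2, -0.3, 17.3]
width: -0.003
grip_force: 8.4
```

Call:
{"name": "step_arm", "arguments": {
  "commands": [
    {"fingers": 1, "dx": -0.0015, "dy": 0, "dz": 0, "roll": 0},
    {"fingers": 1, "dx": -0.003, "dy": 0, "dz": 0, "roll": 0},
    {"fingers": 1, "dx": -0.0045, "dy": 0, "dz": 0, "roll": 0}
  ]
}}

```text
time: 10.55
tool_pos: [0.4891, -0.0127, 0.036]
tcp_rot: [3.138, -0.122, 0.031]
wrist_force: [6.8, -0.7, 16.8]
width: 0.001
grip_force: 8.5
```

```bash
python3 go.py; python3 look.py pics/s5.png
```

```text
t 10.55 scanner tcp mm [-107.7   -2.5   36. ] yaw err deg -0.01 tilt [ 0.0197 -0.0015 -0.9998] F [ 6.8 -0.7 16.8] w 0.0
```

Call:
{"name": "step_arm", "arguments": {
  "commands": [
    {"fingers": 1, "dx": -0.0015, "dy": 0, "dz": 0, "roll": 0},
    {"fingers": 1, "dx": -0.003, "dy": 0, "dz": 0, "roll": 0}
  ]
}}

```text
time: 10.85
tool_pos: [0.4861, -0.0124, 0.036]
tcp_rot: [3.138, -0.122, 0.031]
wrist_force: [7.0, -0.2, 17.1]
width: -0.004
grip_force: 8.5
```

```bash
python3 go.py; python3 look.py pics/s6.png
```

```text
t 10.85 scanner tcp mm [-110.7   -2.5   36. ] yaw err deg -0.01 tilt [ 0.0197 -0.0015 -0.9998] F [ 7.  -0.2 17.1] w -0.0
```

View pics/s6.png

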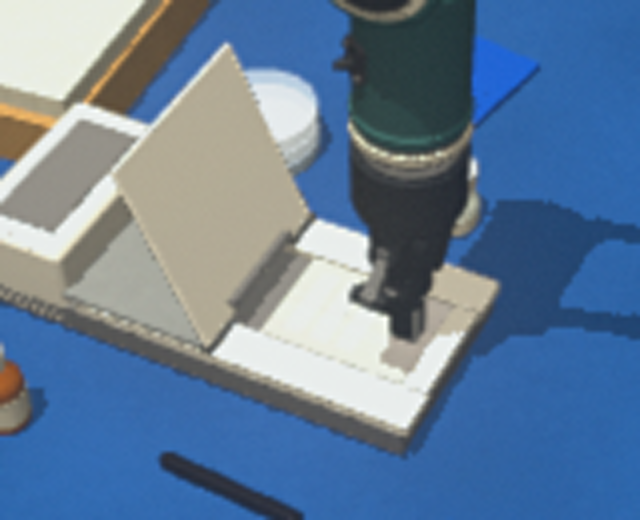

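The tray is close to or at the stop: floor now shows behind its rear edge (285,295), and the drag ratio has stepped up to 0.41 and levelled off, which suggests slipping at the stop. A slightly firmer final pull, then lift and check with the wrist camera.

Call:
{"name": "step_arm", "arguments": {
  "commands": [
    {"fingers": 1, "dx": -0.001, "dy": 0, "dz": 0.0005, "roll": 0},
    {"fingers": 1, "dx": -0.002, "dy": 0, "dz": 0.0008, "roll": 0},
    {"fingers": 1, "dx": -0.003, "dy": 0, "dz": 0.0008, "roll": 0},
    {"fingers": 1, "dx": -0.004, "dy": 0, "dz": 0.0008, "roll": 0}
  ]
}}

```text
time: 11.4
tool_pos: [0.4834, -0.0122, 0.036]
tcp_rot: [3.138, -0.122, 0.035]
wrist_force: [8.1, -0.1, 20.3]
width: 0.001
grip_force: 9.9
```

Call:
{"name": "step_arm", "arguments": {
  "commands": [
    {"fingers": 1, "dx": 0, "dy": 0, "dz": -0.004, "roll": 0},
    {"fingers": 1, "dx": 0, "dy": 0, "dz": -0.02, "roll": 0},
    {"fingers": 1, "dx": 0.01, "dy": 0, "dz": -0.06, "roll": 0},
    {"fingers": 1, "dx": 0.02, "dy": 0, "dz": -0.1, "roll": 0},
    {"fingers": 1, "dx": 0.02, "dy": 0, "dz": -0.15, "roll": 0},
    {"fingers": 1, "dx": 0.02, "dy": 0, "dz": -0.2, "roll": 0},
    {"fingers": 1, "dx": 0.02, "dy": 0, "dz": -0.2, "roll": 0},
    {"fingers": 1, "dx": 0.02, "dy": 0, "dz": -0.2, "roll": 0}
  ]
}}

```text
time: 12.4
tool_pos: [0.4909, -0.0128, 0.2284]
tcp_rot: [-3.139, 0.122, 0.003]
wrist_force: [-0.2, 0.0, -0.9]
width: 0.001
grip_force: 0.0
```

```bash
python3 go.py; python3 - <<'E'
from h import *
c=calibration("wrist");im,d=read_camera("wrist");cv2.imwrite("pics/w1.png",im);np.savez("w1.npz",d=d,**c);print(c)
K=c["intrinsics"];T=c["world_to_cam"];S=np.array([.5967,-.0185,0]);s,k=np.sin(-.0774),np.cos(-.0774)
for L in((-.130,.0415,.038),(-.130,-.0415,.038),(-.148,.075,.038),(-.148,-.075,.038),(-.02,.04,.036),(-.02,-.04,.036)):
    q=T[:3,:3]@(S+[k*L[0]-s*L[1],s*L[0]+k*L[1],L[2]])+T[:3,3];v=np.array([q[0],-q[1],-q[2]]);h=np.hypot(v[0],v[1]);th=np.arctan2(h,v[2])
    print(L,(K[:2,2]+K[0,0]*th*v[:2]/h).round(1))
E
```

```text
t 12.4 scanner tcp mm [-105.9   -2.5  228.4] yaw err deg -0.0 tilt [-1.7e-03  1.0e-04 -1.0e+00] F [-0.2  0.  -0.9] w 0.0
{'intrinsics': array([[325.1922621 ,   0.        , 283.84540604],
       [  0.        , 325.1922621 , 208.71673557],
       [  0.        ,   0.        ,   1.        ]]), 'world_to_cam': array([[-7.71500995e-02, -9.97019438e-01, -3.19896099e-04,
         2.51875759e-02],
       [ 9.52947611e-01, -7.36454413e-02, -2.94053057e-01,
        -4.29128035e-01],
       [ 2.93153054e-01, -2.29910668e-02,  9.55789044e-01,
        -5.20227832e-01],
       [ 0.00000000e+00,  0.00000000e+00,  0.00000000e+00,
         1.00000000e+00]])}
(-0.13, 0.0415, 0.038) [242.9 203.6]
(-0.13, -0.0415, 0.038) [320.3 203.7]
(-0.148, 0.075, 0.038) [213.5 219.4]
(-0.148, -0.075, 0.038) [349.9 219.5]
(-0.02, 0.04, 0.036) [242.1  99.4]
(-0.02, -0.04, 0.036) [320.8  99.3]
```

View pics/w1.png

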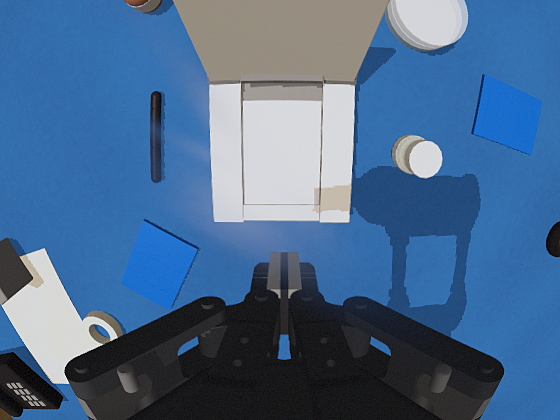

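The wrist view shows the tray (243–321 × 100–205) with its front edge at row 205 on the stop bar and its rear edge at about row 100; home predicts 203.6 and 99.4. I'll check for any remaining gap in the intensity profile.

```bash
python3 - <<'E'
from h import *
g=cv2.imread("pics/w1.png",0).astype(float)
for a,b in((248,262),(265,280),(285,300)):
    print([int(x) for x in g[94:106,a:b].mean(1)],[int(x) for x in g[200:222,a:b].mean(1)])
E
python3 go.py 98 0 225
```

```text
[156, 155, 156, 156, 154, 151, 181, 222, 217, 216, 216, 216] [215, 215, 216, 219, 170, 208, 216, 214, 214, 214, 213, 213, 213, 213, 212, 212, 212, 212, 213, 221, 160, 121]
[155, 155, 155, 155, 153, 155, 197, 219, 217, 216, 216, 216] [214, 215, 216, 221, 162, 209, 217, 215, 215, 215, 214, 214, 214, 214, 214, 214, 214, 213, 215, 223, 169, 118]
[154, 154, 154, 154, 152, 150, 195, 219, 217, 216, 216, 216] [213, 213, 214, 219, 168, 208, 215, 214, 213, 213, 214, 213, 213, 213, 213, 213, 213, 213, 215, 221, 180, 121]
t 12.45 scanner tcp mm [-106.4   -2.5  227.5] yaw err deg -0.01 tilt [-3.4e-03  3.0e-04 -1.0e+00] F [ 0.1  0.4 -0.2] w 0.0
world [ 0.6944 -0.0261  0.225 ] d tool mm [204.4  -2.5   1.8]
```

The tray is home: no floor shows in front, only the line of the 2 mm stop face. Next, over the lid to behind its free edge.

Call:
{"name": "step_arm", "arguments": {
  "commands": [
    {"fingers": 1, "dx": 0.205, "dy": -0.0025, "dz": -0.004, "roll": 0},
    {"fingers": 1, "dx": 0.205, "dy": -0.0025, "dz": -0.004, "roll": 0},
    {"fingers": 1, "dx": 0.205, "dy": -0.0025, "dz": -0.004, "roll": 0},
    {"fingers": 1, "dx": 0.205, "dy": -0.0025, "dz": -0.004, "roll": 0},
    {"fingers": 1, "dx": 0.205, "dy": -0.0025, "dz": -0.004, "roll": 0},
    {"fingers": 1, "dx": 0.205, "dy": -0.0025, "dz": -0.004, "roll": 0},
    {"fingers": 1, "dx": 0.205, "dy": -0.0025, "dz": 0.03, "roll": 0},
    {"fingers": 1, "dx": 0.205, "dy": -0.0025, "dz": 0.068, "roll": 0}
  ]
}}

```text
time: 13.45
tool_pos: [0.6959, -0.0262, 0.1618]
tcp_rot: [3.139, -0.122, 0.003]
wrist_force: [0.1, 0.4, 0.4]
width: -0.001
grip_force: 0.0
```

```bash
python3 go.py 75 0 158
```

```text
t 13.45 scanner tcp mm [ 99.5   0.  161.8] yaw err deg -0.0 tilt [ 2.2e-03 -2.0e-04 -1.0e+00] F [0.1 0.4 0.4] w -0.0
world [ 0.6715 -0.0243  0.158 ] d tool mm [-24.5   0.    3.7]
```

Call:
{"name": "step_arm", "arguments": {
  "commands": [
    {"fingers": 1, "dx": -0.01, "dy": 0, "dz": 0, "roll": 0},
    {"fingers": 1, "dx": -0.02, "dy": 0, "dz": 0, "roll": 0},
    {"fingers": 1, "dx": -0.028, "dy": 0, "dz": 0, "roll": 0},
    {"fingers": 1, "dx": -0.036, "dy": 0, "dz": 0, "roll": 0},
    {"fingers": 1, "dx": -0.044, "dy": 0, "dz": 0, "roll": 0}
  ]
}}

```text
time: 14.08
tool_pos: [0.6533, -0.0229, 0.1629]
tcp_rot: [3.139, -0.122, 0.005]
wrist_force: [2.0, -0.5, 1.4]
width: 0.001
grip_force: 0.8
```

Call:
{"name": "step_arm", "arguments": {
  "commands": [
    {"fingers": 1, "dx": -0.008, "dy": 0, "dz": 0, "roll": 0},
    {"fingers": 1, "dx": -0.016, "dy": 0, "dz": 0, "roll": 0},
    {"fingers": 1, "dx": -0.024, "dy": 0, "dz": 0, "roll": 0},
    {"fingers": 1, "dx": -0.032, "dy": 0, "dz": 0, "roll": 0},
    {"fingers": 1, "dx": -0.04, "dy": 0, "dz": 0, "roll": 0},
    {"fingers": 1, "dx": -0.048, "dy": 0, "dz": 0, "roll": 0}
  ]
}}

```text
time: 14.82
tool_pos: [0.6042, -0.019, 0.1609]
tcp_rot: [-3.139, 0.122, 0.0]
wrist_force: [1.2, 0.2, 0.1]
width: 0.002
grip_force: 0.6
```

```bash
python3 go.py -30 0 158; python3 - <<'E'
from h import *
im,d=read_camera("top");np.save("top1.npy",d);cv2.imwrite("pics/t1.png",im)
P=cloud(d,calibration("top"));S=np.array([.5967,-.0185,0]);s,k=np.sin(-.0774),np.cos(-.0774)
e=P-S;L=np.stack([k*e[...,0]+s*e[...,1],-s*e[...,0]+k*e[...,1],e[...,2]],-1).reshape(-1,3)*1e3
for y in(-65,60):
  m=(abs(L[:,1]-y)<6)&(L[:,0]>-140)&(L[:,0]<110);q=L[m];q=q[np.argsort(q[:,0])]
  print(y,[(int(a),int(b)) for a,_,b in q if b>60][::6])
E
```

```text
t 14.82 scanner tcp mm [7.500e+00 1.000e-01 1.609e+02] yaw err deg -0.01 tilt [-2.e-04  1.e-04 -1.e+00] F [1.2 0.2 0.1] w 0.0
world [ 0.5668 -0.0162  0.158 ] d tool mm [-37.5   0.1   2.9]
-65 [(-112, 565), (-38, 532), (-19, 516), (-12, 523), (-10, 524), (-5, 530), (-1, 531), (1, 535), (6, 532), (12, 534), (21, 536)]
60 [(-139, 621), (-132, 616), (-124, 616), (-116, 606), (-102, 572), (-94, 566), (-89, 560), (-82, 559), (-74, 555), (-69, 551), (-64, 551), (-56, 545), (-49, 546), (-43, 540), (-39, 535), (-36, 539), (-31, 537), (-28, 534), (-23, 540), (-21, 533), (-18, 524), (-17, 527), (-15, 527), (-12, 547), (-10, 525), (-8, 541), (-7, 252), (-5, 149), (-3, 252), (-1, 254), (0, 547), (2, 549), (3, 537), (6, 550), (8, 550), (11, 257), (13, 534), (15, 546), (19, 549), (22, 549), (25, 552), (30, 545), (38, 537)]
```

Call:
{"name": "step_arm", "arguments": {
  "commands": [
    {"fingers": 1, "dx": -0.008, "dy": 0, "dz": 0, "roll": 0},
    {"fingers": 1, "dx": -0.016, "dy": 0, "dz": 0, "roll": 0},
    {"fingers": 1, "dx": -0.024, "dy": 0, "dz": 0, "roll": 0},
    {"fingers": 1, "dx": -0.031, "dy": 0, "dz": 0, "roll": 0},
    {"fingers": 1, "dx": -0.043, "dy": 0, "dz": 0.004, "roll": 0},
    {"fingers": 1, "dx": -0.055, "dy": 0, "dz": 0.01, "roll": 0},
    {"fingers": 1, "dx": -0.066, "dy": 0, "dz": 0.016, "roll": 0},
    {"fingers": 1, "dx": -0.0765, "dy": 0, "dz": 0.024, "roll": 0}
  ]
}}

```text
time: 15.88
tool_pos: [0.5276, -0.0131, 0.1366]
tcp_rot: [-3.139, 0.122, 0.0]
wrist_force: [0.5, -0.4, 1.5]
width: -0.004
grip_force: 0.4
```

```bash
python3 go.py -87 0 118
```

```text
t 15.88 scanner tcp mm [-69.3   0.  136.6] yaw err deg -0.01 tilt [-2.e-04  0.e+00 -1.e+00] F [ 0.5 -0.4  1.5] w -0.0
world [ 0.51   -0.0118  0.118 ] d tool mm [-17.6   0.   18.6]
```

Call:
{"name": "step_arm", "arguments": {
  "commands": [
    {"fingers": 1, "dx": -0.009, "dy": 0, "dz": 0.0085, "roll": 0},
    {"fingers": 1, "dx": -0.018, "dy": 0, "dz": 0.0185, "roll": 0},
    {"fingers": 1, "dx": -0.0255, "dy": 0, "dz": 0.0295, "roll": 0},
    {"fingers": 1, "dx": -0.032, "dy": 0, "dz": 0.0405, "roll": 0},
    {"fingers": 1, "dx": -0.037, "dy": 0, "dz": 0.0525, "roll": 0},
    {"fingers": 1, "dx": -0.041, "dy": 0, "dz": 0.062, "roll": 0},
    {"fingers": 1, "dx": -0.0425, "dy": 0, "dz": 0.069, "roll": 0},
    {"fingers": 1, "dx": -0.0435, "dy": 0, "dz": 0.075, "roll": 0}
  ]
}}

```text
time: 16.88
tool_pos: [0.485, -0.0098, 0.0616]
tcp_rot: [3.139, -0.122, -0.001]
wrist_force: [-0.5, -0.2, 1.1]
width: 0.001
grip_force: 0.3
```

```bash
python3 go.py -114 0 45.5
```

```text
t 16.88 scanner tcp mm [-112.    -0.    61.6] yaw err deg -0.01 tilt [-4.e-04 -0.e+00 -1.e+00] F [-0.5 -0.2  1.1] w 0.0
world [ 0.483  -0.0097  0.0455] d tool mm [-2.  -0.  16.1]
```

Now the last 16 mm, slowly, watching the force.

Call:
{"name": "step_arm", "arguments": {
  "commands": [
    {"fingers": 1, "dx": 0, "dy": 0, "dz": 0.003, "roll": 0},
    {"fingers": 1, "dx": -0.001, "dy": 0, "dz": 0.006, "roll": 0},
    {"fingers": 1, "dx": -0.001, "dy": 0, "dz": 0.009, "roll": 0},
    {"fingers": 1, "dx": -0.001, "dy": 0, "dz": 0.011, "roll": 0},
    {"fingers": 1, "dx": -0.001, "dy": 0, "dz": 0.013, "roll": 0},
    {"fingers": 1, "dx": -0.001, "dy": 0, "dz": 0.0145, "roll": 0}
  ]
}}

```text
time: 17.62
tool_pos: [0.4842, -0.0097, 0.0475]
tcp_rot: [-3.139, 0.122, 0.0]
wrist_force: [-0.9, 0.1, 0.5]
width: 0.002
grip_force: 0.2
```

Call:
{"name": "step_arm", "arguments": {
  "commands": [
    {"fingers": 1, "dx": 0, "dy": 0, "dz": 0.0005, "roll": 0},
    {"fingers": 1, "dx": 0, "dy": 0, "dz": 0.001, "roll": 0},
    {"fingers": 1, "dx": 0, "dy": 0, "dz": 0.0015, "roll": 0},
    {"fingers": 1, "dx": 0, "dy": 0, "dz": 0.002, "roll": 0},
    {"fingers": 1, "dx": 0, "dy": 0, "dz": 0.002, "roll": 0}
  ]
}}

```text
time: 18.25
tool_pos: [0.4843, -0.0098, 0.0456]
tcp_rot: [3.139, -0.122, 0.0]
wrist_force: [0.0, 0.3, 0.7]
width: 0.001
grip_force: 0.0
```

Call:
{"name": "step_arm", "arguments": {
  "commands": [
    {"fingers": 1, "dx": 0, "dy": 0, "dz": 0.0004, "roll": 0},
    {"fingers": 1, "dx": 0, "dy": 0, "dz": 0.0008, "roll": 0},
    {"fingers": 1, "dx": 0, "dy": 0, "dz": 0.0008, "roll": 0}
  ]
}}

```text
time: 18.62
tool_pos: [0.4843, -0.0098, 0.0454]
tcp_rot: [3.139, -0.122, 0.0]
wrist_force: [-2.7, -0.1, 6.1]
width: 0.0
grip_force: 3.1
```

It bottoms out at 45.4 mm (45.5 expected when closed) with 6 N. Retreat and check.

Call:
{"name": "step_arm", "arguments": {
  "commands": [
    {"fingers": 1, "dx": 0, "dy": 0, "dz": -0.005, "roll": 0},
    {"fingers": 1, "dx": 0, "dy": 0, "dz": -0.03, "roll": 0},
    {"fingers": 1, "dx": 0, "dy": 0, "dz": -0.08, "roll": 0},
    {"fingers": 1, "dx": 0, "dy": 0, "dz": -0.13, "roll": 0},
    {"fingers": 1, "dx": -0.03, "dy": 0, "dz": -0.18, "roll": 0},
    {"fingers": 1, "dx": -0.03, "dy": 0, "dz": -0.18, "roll": 0},
    {"fingers": 1, "dx": -0.03, "dy": 0, "dz": -0.18, "roll": 0}
  ]
}}

```text
time: 19.5
tool_pos: [0.4542, -0.0074, 0.2246]
tcp_rot: [3.139, -0.122, 0.001]
wrist_force: [-0.8, -0.6, -0.3]
width: -0.004
grip_force: 0.0
```

```bash
python3 go.py; python3 look.py pics/s7.png
```

```text
t 19.5 scanner tcp mm [-142.9    0.   224.6] yaw err deg -0.01 tilt [ 6.e-04 -1.e-04 -1.e+00] F [-0.8 -0.6 -0.3] w -0.0
```

View pics/s7.png

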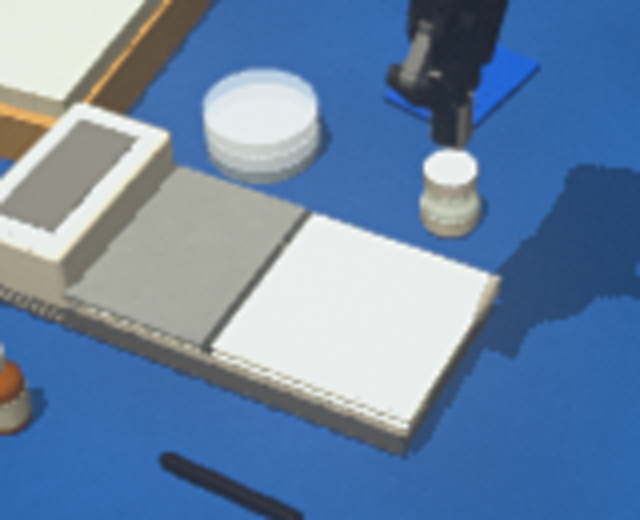

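The lid lies flat and closed over the bay (corners (310,215), (495,275), (405,430), (215,345)). The jar, dishes, marker and dropper are where they were, and the robot is clear.

```bash
python3 -c "
from workcell import finish_job
print(finish_job())"
```

```text
the job is handed in; nothing more can be done
None
```

The tray is home against the front stop and the lid is closed flat over it. The highest tray force I read was about 20 N, and I handed the job in at about 19.5 s with the arm clear and the bystanders in view unmoved.

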